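Close and hold the service hatch of an underwater-vehicle electronics pod

TASK

Slide the pod's blue hatch panel by its black handle along its guides until it is fully home under the overhanging black lip, and only then turn the orange quarter-turn fastener until the slot in its top lines up with the white index lines on the panel. Finally push the panel down flush against the frame, against its springs, and finish while still holding it pressed down with the gripper fingers. Leave the screwdriver, the grease jar and the end plug where they are.

Things in the scene. Friction and masses are not known exactly. Their poses are not given: they have to be found in the camera images.
- pod: grey electronics pod, fixed, 170 (its x) x 300 (its y) x 100 mm high; origin at the centre of its underside on the bench, z up. The hatch guides run along its y; aluminium guide strips on both long edges, tops 84 mm high. A black overhanging lip spans the whole width at its +y end: y = 100 to 150 mm, underside 94, top 100 mm high.
- panel: blue hatch panel 110 (x) x 170 (y) x 5 mm, axes as the pod's, origin centre of underside. Slides along pod y (friction 3 N); home at pod y = +50 mm, far 35 mm under the lip. Springs raise it to underside height 79 mm; flush is 71 mm (hard stop, takes 3 N rising to 11 N; springs back). A tang blocks sinking beyond 1.5 mm unless home and fastener aligned within 0.2 rad.
- runner (a joint): how far (m) the panel stands out from home along the pod's -y direction: 0 = fully home (hard stop), up to 0.11 = open; stays where it is left
- fastener (a joint): angle (rad) of the orange fastener: 0 = its slot in line with the white index lines, which run along pod y on the panel's top on both sides of it; positive = counter-clockwise from above. Starts at 0.8 to 1.45, turn clockwise to 0. No stop or click at 0 (stops at -0.4 and 1.6); friction 0.06 N m, stays where left
- handle (a point): point on the black handle, a block 34 (x) x 12 (y) mm standing 28 mm up from the panel's top near its -y end, on the centre line 72 mm from the panel's centre; this point is 12 mm below the handle's top, 16 mm above the panel's top; axes as the panel's
- wing (a point): point on the fastener's axis, in its orange wing: 12 thick (its x), 38 long (its y), 24 mm high, on a 42 mm steel disc 3 mm high on the panel; black slot line along the wing's top. Point is 11 mm below the wing's top, 16 mm above the panel's top. Axis on the panel's centre line, 15 mm from its centre towards the handle (57 mm to handle, 65 mm to lip when home). Axes turn with the wing
- screwdriver: bystander: loose screwdriver with green handle, 170 mm long, lying on the bench on the robot's side of the pod, about along the pod's y axis; origin mid-length; leave alone
- grease_jar: bystander: loose grey jar with white cap, 48 mm across, 50 mm high, standing beyond the pod; origin at its underside; leave alone
- end_plug: bystander: loose black stepped round plug, 52 mm across, 30 mm high, standing beyond the pod; origin at its underside; leave alone

How it is judged:
On the way, in this order (a step that is already met when the one before it is completed fails the run):
1. the panel is slid home (within 5 mm) while the fastener is still turned out (value of joint runner below 0.005 m and value of joint fastener above 0.4 rad), for 0.1 s.
2. with the panel home, the fastener is turned until its slot aligns (within 0.17 rad) (value of joint runner below 0.005 m and value of joint fastener between -0.17 and 0.17 rad), for 0.1 s.
At the end, for the whole second after the job is handed in: The panel is home within 5 mm, the fastener's slot aligned within 0.17 rad (about 10 degrees), the panel pressed down to within 2 mm of flush and at rest, held there by the gripper fingers with more than 4 N of contact on the panel, its handle or its fastener; the program ends while holding (all of step 2 and z of panel in the frame of pod below 0.073 m and contact force between the fingers and panel above 4 N and linear speed of panel below 0.02 m/s); the arm keeps its last pose, push and grip.
It fails at once if the screwdriver is moved more than 30 mm (distance of screwdriver from where it was at the start of the episode above 0.03 m).
It fails at once if the grease jar is moved more than 30 mm (distance of grease_jar from where it was at the start of the episode above 0.03 m).
It fails at once if the end plug is moved more than 30 mm (distance of end_plug from where it was at the start of the episode above 0.03 m).
It also fails if it takes over 48 s, if anything falls off the work surface, if the arm or the gripper's body presses on something with over 40 N, if the wrist force passes 120 N, or if a joint passes its speed limit or range.

ROBOT

A 6-joint arm with a two-finger parallel gripper is mounted at the origin on the work surface. World frame = base frame: x ahead of the robot, y to its left, z up, the work surface at z = 0. Lengths are in m, angles in rad, forces in N, time in s.
With the tool pointing down it reaches from about 0.325 to 0.875 m from the base axis. Payload 4.4 kg.
Tool frame: the origin (TCP) lies on the front face of the gripper's body, between the roots of the fingers; the fingertips stand 73 mm ahead of it and the grasp point (between the pads) lies 54 mm ahead of it; x points along the fingers, y is the direction in which the jaws open and shut, and the axes are right-handed (so a half turn about x gives the same grasp; the last joint's range is limited). The gripper opens to 85 mm and grips with 20 to 120 N. Pads are 22 mm wide; open, the fingers measure 114 mm over their backs; the gripper's body (76 mm by 85 mm) begins 54 mm behind the grasp point. The pads swing forward as they close: fully open they stand 13 mm farther back than shut.
Start: joints at [1.167, 0.207, 1.542, -0, 1.393, -0.15], TCP at [0.144, 0.557, 0.304] pointing down, gripper open.
Joint ranges: [-2.73, 2.73], [-0.86, 2.22], [0.23, 2.46], [-1.11, 4.25], [0.08, 2.63], [-2.82, 2.82]. Speed limits (rad/s): [2.79, 2.79, 3.14, 3.14, 3.14, 3.14].

INTERFACE

Orientations are given as a 3x3 rotation matrix whose columns are the frame's x, y, z axes.
In Python, from station import observe, read_camera, camera_model, job_done, cut_out gives the robot as it stands.
- The arm moves only by the tool arm_command, never from a script. Its argument "rows" is one flat list of numbers, 5 for each row, row after row: the finger opening in mm, from 0 to 85.4, then the shift along the tool's x, y, z in mm, then the turn about the tool's x in rad. A call has 1 to 12 rows; each row shifts and turns the commanded pose from where the row before left it, along the tool's axes as they then stand; what a row does not reach is not made up. A row lasts 1/8 s, in which the tool goes at most 62.5 mm and 10.7 degrees, less where a joint would pass 70% of its speed; a pose out of reach is approached as far as the arm can. A call is refused whole if a number of a shift passes 62.5 or a number of a turn 0.188, either way. A call with a gripper value outside its range is refused whole. The fingers move at their own pace and stop on an object; "force" is the grip in N (left out, the last holds). Time passes only in rows, so rows that do not move let the fingers close. It gives the time, the measured TCP pose, the force and the opening at its end, in the units of the state.
- observe(): the state, without advancing time (a new reading comes with each control period).
- read_camera(name): name is "scene" or "top" or "wrist"; returns the picture (480x640x3 uint8, red, green, blue); there is no depth.
- camera_model(name): a dict with "vfov" (degrees; the focal length in pixels is half the picture's height over the tangent of half this angle, whatever the lens; pixels are square), "cx", "cy" (the principal point, pixels), "R" (3x3) and "t" (3): a world point X has camera coordinates R X + t; the wrist camera has in their place "mount" (4x4, takes a point from camera to tool coordinates, whose origin is the TCP and whose axes are the tool frame's). Camera axes: x right, y down, z forward; pixel columns grow to the right and rows downward; lengths in m; the calibration is good to about 2 mm. The wrist camera is an equidistant fisheye: a pixel r from the principal point sees the ray r / f radians off the axis. A picture is of the moment at which its call begins: read the wrist's pose just before it. camera_model takes no time and is no camera call.
- job_done(): hands the job in, once; it reports no verdict.
Trained networks look in the newest picture that a camera, given by its name, has taken for a name from the list of things; names that differ only in an ending like _2 or _b are one class to them, and where a whole thing is asked for, a point or a joint stands for the part that bears it (a point fixed in the world has none). Each returns a list of dicts, best first, with "conf" (0 to 1); they miss things now and then, are a little off and sometimes report something else, mostly with a low value. They report only what shows in the picture. A call takes as long as a camera call.
- cut_out(name, camera): "mask" (480x640 bool, what is visible of it) and "at" ([column, row] in pixels, amid what is visible of it).
The state is a dict: "time": time; "q": joint angles; "joint_velocities": joint speeds; "tau": joint torques, N m; "ee_pos": TCP position; "tool_rot": TCP orientation; "contact_force": force on the tool from outside, world axes, zero at the start; "wrist_torque": the same for the moment, N m; "finger_gap": finger opening in m.
Only numpy, scipy, OpenCV 4.12 (cv2) and the standard library are available. Lean on these libraries where they do the work, as an engineer would, in place of code of your own. Each camera call takes 0.05 s, during which the arm holds its last target.

## Working session

There is one attempt and no reset: what is moved stays moved. The work goes in short steps, Python scripts to look and compute and a tool call to move; the robot and the scene stay as the last step left them, time stands still between calls to the robot, and variables do not carry over. Pictures are saved under pics/ and viewed, and the job is handed in when it is done.

Besides the shell and the picture viewer there is one more tool, called after ">>>" as name(argument=value, ...), one argument or row to a line, values as JSON. arm_command: Moves the arm, as the interface text tells. Its arguments: {"type":"object","properties":{"rows":{"type":"array","items":{"type":"number"}},"force":{"type":"number"}},"required":["rows"]}

```bash
mkdir -p pics; ls
cat > h.py <<'E'
import numpy as np, cv2
from station import *
def save(n,im): cv2.imwrite('pics/'+n+'.png',im[:,:,::-1])
E
python3 - <<'E'
from h import *
s=observe(); print(s)
for c in ['scene','top','wrist']:
    save(c+'0',read_camera(c)); print(c,camera_model(c))
E
```

```text
pics
{'time': 0.0, 'q': array([ 1.16750071e+00,  2.07422342e-01,  1.54298019e+00,  4.99640731e-05,
        1.39351520e+00, -1.50516150e-01]), 'joint_velocities': array([-0.00111224, -0.00198188,  0.00031109,  0.00172417,  0.00076844,
        0.00024431]), 'tau': array([-1.27313939e-03, -3.83035254e+01, -2.91597408e+01, -3.13724677e-04,
        1.04645477e-02,  3.21355401e-05]), 'ee_pos': array([0.14357367, 0.55616299, 0.30271181]), 'tool_rot': array([[-9.57714249e-04,  2.50103552e-01,  9.68218620e-01],
       [-2.11923758e-03,  9.68216382e-01, -2.50105070e-01],
       [-9.99997296e-01, -2.29141448e-03, -3.97245778e-04]]), 'contact_force': array([-0.12133222,  0.05500397, -0.4553017 ]), 'wrist_torque': array([ 0.0532024 , -0.02349093,  0.00911885]), 'finger_gap': 0.08534106614916169}
scene {'vfov': 43.642494654385274, 'cx': 322.92056958841, 'cy': 223.50102439959193, 'R': array([[ 0.3244584 ,  0.94589772,  0.00205972],
       [ 0.54993815, -0.1868652 , -0.81403282],
       [-0.7696069 ,  0.26525251, -0.58081523]]), 't': array([-0.2777356 , -0.25859492,  1.30196118])}
top {'vfov': 55.75541937112382, 'cx': 318.9137170489768, 'cy': 241.77506991220153, 'R': array([[-0.02693362, -0.99957792, -0.01088906],
       [-0.98780407,  0.02828432, -0.15311144],
       [ 0.1533548 ,  0.00663241, -0.98814893]]), 't': array([0.08012877, 0.62980775, 0.71877914])}
wrist {'vfov': 65.70646984690485, 'cx': 321.9590330602463, 'cy': 233.6704635352687, 'mount': array([[-1.07658499e-03, -3.17299104e-01,  9.48324902e-01,
        -6.94252146e-02],
       [ 9.99999221e-01, -9.40623620e-04,  8.20525874e-04,
        -1.37138252e-04],
       [ 6.31664677e-04,  9.48325046e-01,  3.17299870e-01,
        -8.07965250e-02],
       [ 0.00000000e+00,  0.00000000e+00,  0.00000000e+00,
         1.00000000e+00]])}
```

View pics/scene0.png

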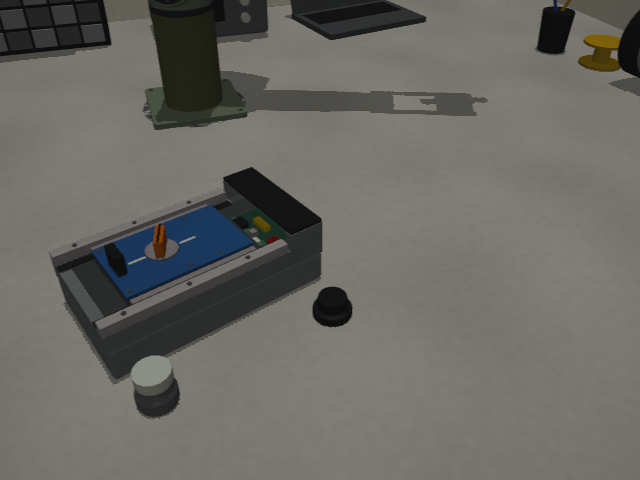

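View pics/top0.png

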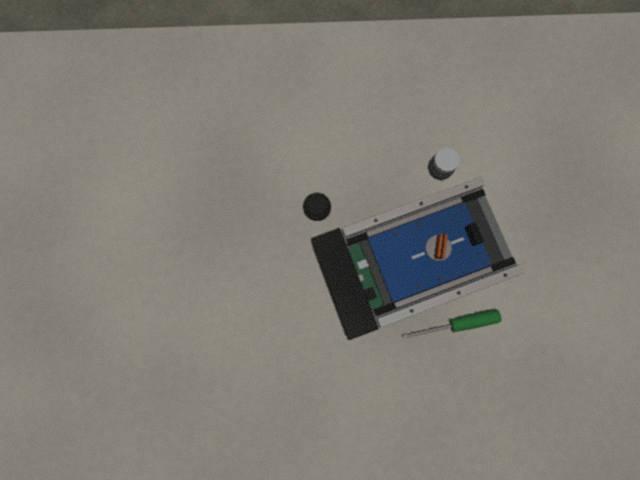

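View pics/wrist0.png

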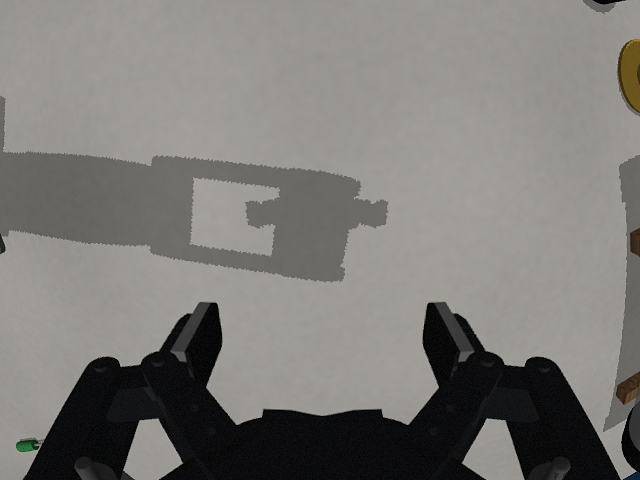

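Run:
```python
from h import *
t=cv2.imread('pics/top0.png');s=cv2.imread('pics/scene0.png')
a=cv2.resize(t[165:350,300:540],None,fx=3.3,fy=3.2,interpolation=cv2.INTER_CUBIC)
cv2.imwrite('pics/topz.png',cv2.convertScaleAbs(a,alpha=1.6,beta=20))
b=cv2.resize(s[160:390,40:340],None,fx=2.6,fy=2.6,interpolation=cv2.INTER_CUBIC)
cv2.imwrite('pics/scenez.png',cv2.convertScaleAbs(b,alpha=1.6,beta=20))
for n in ['handle','wing','panel','pod','screwdriver']:
  for c in ['top','scene']:
    r=cut_out(n,c)
    if r: print(n,c,r[0]['conf'],r[0]['at'],cv2.minAreaRect(np.argwhere(r[0]['mask'])[:,::-1].astype(np.float32)))
```

```text
handle top 0.63 [430.1, 252.2] ((429.1774597167969, 250.7642822265625), (69.71316528320312, 107.8633804321289), 69.36245727539062)
handle scene 0.97 [169.3, 251.8] ((172.15516662597656, 247.86207580566406), (59.48182678222656, 151.39634704589844), 66.80140686035156)
wing top 0.79 [440.6, 247.6] ((437.45880126953125, 247.40721130371094), (25.48518943786621, 25.68825912475586), 66.03750610351562)
wing scene 0.88 [159.9, 244.5] ((162.65591430664062, 244.82015991210938), (30.412580490112305, 36.43125915527344), 24.227745056152344)
panel top 0.87 [430.7, 249.3] ((429.2281494140625, 250.708984375), (69.14605712890625, 107.6566162109375), 69.0573501586914)
panel scene 0.81 [167.7, 249.5] ((171.97415161132812, 247.93966674804688), (59.4818115234375, 151.0023956298828), 66.80140686035156)
pod top 0.71 [413.9, 259.0] ((415.19677734375, 255.4416046142578), (109.9703598022461, 189.9398651123047), 68.8951644897461)
pod scene 0.57 [190.2, 266.6] ((193.08474731445312, 260.7329406738281), (143.47364807128906, 264.6225280761719), 63.886085510253906)
screwdriver top 0.97 [473.3, 322.8] ((451.2353515625, 325.44122314453125), (16.00735092163086, 99.19706726074219), 75.96376037597656)
```

View pics/topz.png

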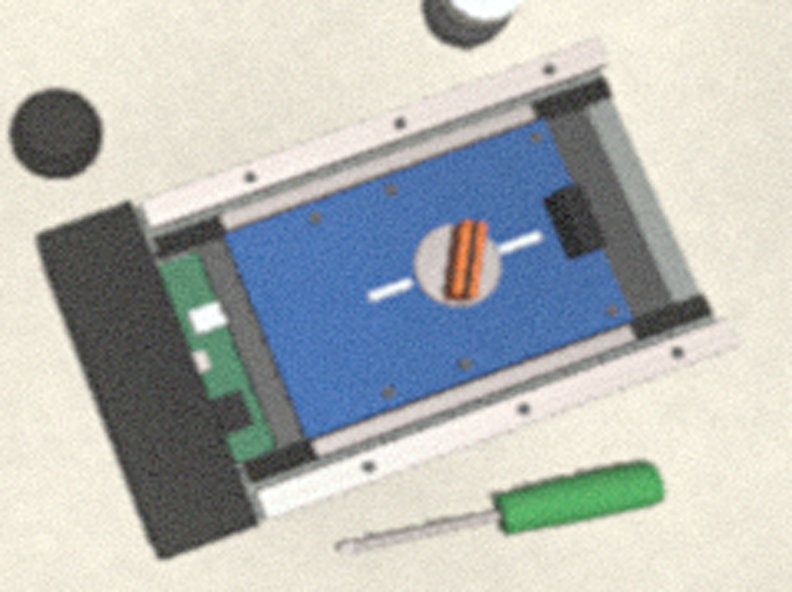

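View pics/scenez.png

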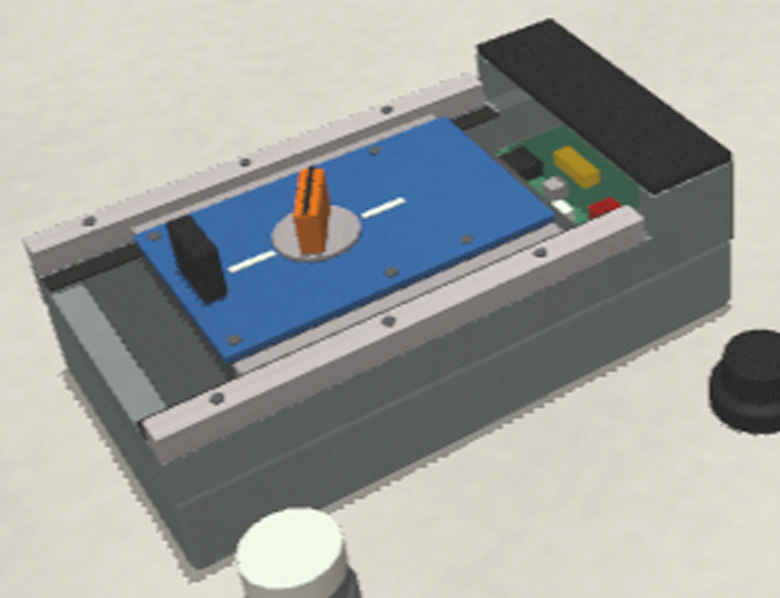

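```bash
cat > fit.py <<'E'
from h import *
from scipy.optimize import least_squares
def proj(c,X):
    m=camera_model(c); f=240/np.tan(np.radians(m['vfov']/2)); p=np.asarray(X)@np.array(m['R']).T+m['t']
    return p[:,:2]/p[:,2:]*f+[m['cx'],m['cy']]
L=[[85,150],[85,100],[-85,100],[-85,150]]
top=np.array([[38,236],[132,202],[257,518],[163,558],[225,233],[308,438],[545,118],[632,318]])/[3.3,3.2]+[300,165]
sc=np.array([[733,155],[655,192],[478,45],[550,20],[555,215],[440,118],[225,358],[133,235]])/2.6+[40,160]
PC=[[55,85],[-55,85],[55,-85],[-55,-85]]
def pts(p,r,zl,zp):
    x,y,a=p; A=np.array([[np.cos(a),-np.sin(a)],[np.sin(a),np.cos(a)]])
    f=lambda P:(A@(np.array(P,float)/1e3).T).T+[x,y]
    l=f(L); q=f(np.array(PC)+[0,50-r*1e3])
    return np.vstack([np.c_[l,np.full(4,zl)],np.c_[q,np.full(4,zp)]])
o='ts'
def res(v,views):
    X=pts(v[:3],v[3],v[4],v[5]); e=[]
    if 't' in views:e.append(proj('top',X)-top)
    if 's' in views:e.append(proj('scene',X)-sc)
    return np.concatenate(e).ravel()
if __name__=='__main__':
  for views in ['ts','t','s']:
    v0=[.6,-.1,.3,.08,.1,.084]
    if views=='ts': g=lambda v:res(v,views); r=least_squares(g,v0)
    else: g=lambda v:res(np.r_[v,.1,.084],views); r=least_squares(g,v0[:4])
    print(views,r.x.round(4),np.abs(r.fun).max(),np.sqrt((r.fun**2).mean())); 
    if views=='ts': print(r.fun.reshape(-1,2).round(1)); V=r.x
  # slot angle
  import math
  m=camera_model('top')
  def back(c,uv,z):
    m=camera_model(c); f=240/np.tan(np.radians(m['vfov']/2)); d=np.array([(uv[0]-m['cx'])/f,(uv[1]-m['cy'])/f,1]); R=np.array(m['R']); d=R.T@d; C=-R.T@m['t']; return C+d*(z-C[2])/d[2]
  s=np.array([[457,296],[475,222]])/[3.3,3.2]+[300,165]
  P=[back('top',u,.111) for u in s]; d=P[1]-P[0]; print(P,np.linalg.norm(d), 'slot dir',math.atan2(d[1],d[0]),'rel pod y',(math.atan2(d[1],d[0])-V[2]-np.pi/2)%np.pi)
  s=np.array([[306,209],[313,168]])/2.6+[40,160]
  P=[back('scene',u,.111) for u in s]; d=P[1]-P[0]; print(P,np.linalg.norm(d), 'slot dir',math.atan2(d[1],d[0]),'rel pod y',(math.atan2(d[1],d[0])-V[2]-np.pi/2)%np.pi)
E
python3 fit.py
```

```text
ts [ 0.5992 -0.0934  0.3298  0.0729  0.0972  0.0826] 1.9291131913698223 0.7793443794339026
[[-1.4 -0.9]
 [-0.4 -1.2]
 [ 1.1  1.9]
 [-0.8  1. ]
 [-0.4 -0.2]
 [-0.2  0. ]
 [-0.4 -0.3]
 [ 0.6  0. ]
 [ 0.3  0.1]
 [-1.  -0.1]
 [-1.2  0.9]
 [ 0.5 -0.2]
 [-0.1 -0.1]
 [ 1.5 -0.7]
 [-0.5  0.6]
 [-0.5  0.4]]
t [ 0.5992 -0.0939  0.3289  0.0721] 1.9231208555987678 0.9370196797661681
s [ 0.6017 -0.0938  0.3278  0.0723] 1.9026840746309404 0.8183336521070693
[array([ 0.59237394, -0.12133696,  0.111     ]), array([ 0.62822629, -0.13220749,  0.111     ])] 0.037464111486137326 slot dir -0.2943924395550095 rel pod y 0.946564544502956
[array([ 0.62673791, -0.13150471,  0.111     ]), array([ 0.59468929, -0.12468094,  0.111     ])] 0.03276702018463808 slot dir 2.931805958228866 rel pod y 1.0311702886970382
```

>>> arm_command(
  rows=[60, 0, -20, 22, 0, 60, 0, -40, 43.5, 0, 60, 0, -40, 43.5, 0, 60, 0, -40, 43.5, 0, 60, 0, -40, 43.5, 0, 60, 0, -40, 43.5, 0, 60, 0, -40, 43.5, 0, 60, 0, -40, 43.5, 0, 60, 0, -40, 43.5, 0, 60, 0, -40, 43.5, 0, 60, 0, -20, 22, 0, 60, 0, 0, 0, 0],
)

```text
time: 2.15
ee_pos: [0.4664, 0.0588, 0.304]
tool_rot: [[0.0, 0.254, 0.967], [-0.0, 0.967, -0.254], [-1.0, -0.0, 0.0]]
contact_force: [0.3, -0.1, -1.0]
finger_gap: 0.0601
```

Run:
```python
from h import *
s=observe(); print(s['time'],s['q'].round(3),s['ee_pos'],s['tool_rot'].round(3))
save('w1',read_camera('wrist'))
```

```text
2.15 [-0.059 -0.021  1.789 -0.     1.373 -1.373] [0.46638745 0.05879601 0.3040063 ] [[ 0.     0.254  0.967]
 [-0.     0.967 -0.254]
 [-1.    -0.     0.   ]]
```

View pics/w1.png

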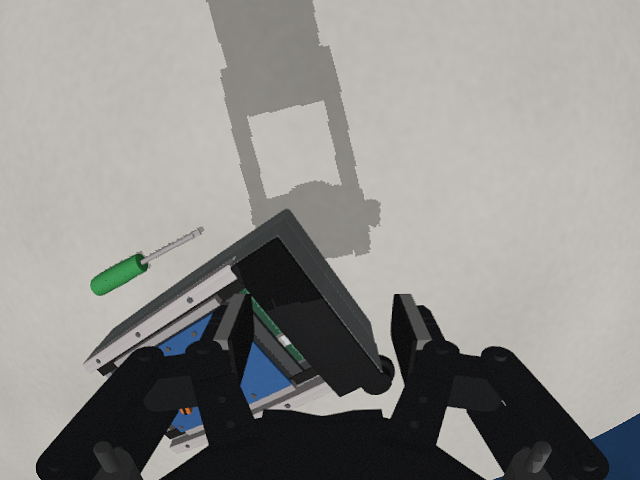

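>>> arm_command(
  rows=[60, 5, -36, 37, 0, 60, 5, -36, 37, 0, 60, 5, -36, 37, 0, 60, 5, -36, 37, 0, 60, 5, -36, 37, 0, 60, 5, -36, 37, 0, 60, 5, -34, 37, 0.11, 60, 0, 0, 0, 0.18, 60, 0, 0, 0, 0.18, 60, 0, 0, 0, 0.18, 60, 0, 0, 0, 0.18, 60, 0, 0, 0, 0.16],
)

```text
time: 3.7
ee_pos: [0.6539, -0.2439, 0.2688]
tool_rot: [[-0.001, 0.948, 0.319], [0.001, 0.319, -0.948], [-1.0, -0.0, -0.001]]
contact_force: [0.5, 0.8, -0.2]
finger_gap: 0.0599
```

Run:
```python
from h import *
s=observe(); print(s['time'],s['q'].round(3),s['ee_pos'],s['tool_rot'].round(3))
save('w2',read_camera('wrist'))
```

```text
3.7 [-4.810e-01  4.900e-01  1.239e+00  1.000e-03  1.413e+00 -8.060e-01] [ 0.65388074 -0.24392692  0.26882293] [[-0.001  0.948  0.319]
 [ 0.001  0.319 -0.948]
 [-1.    -0.    -0.001]]
```

View pics/w2.png

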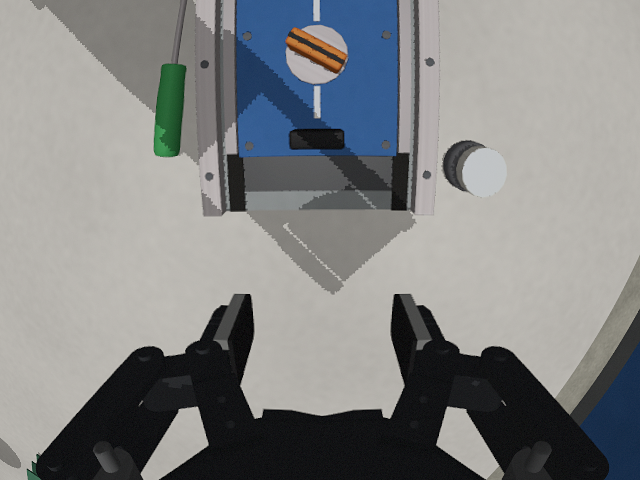

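```bash
cat > wr.py <<'E'
from h import *
M=camera_model('wrist'); F=240/np.tan(np.radians(M['vfov']/2)); MT=np.array(M['mount'])
def wback(uv,z,s):
    d=np.array(uv,float)-[M['cx'],M['cy']]; r=np.hypot(*d); th=r/F
    v=np.r_[d/r*np.sin(th),np.cos(th)]; R=s['tool_rot']
    v=R@MT[:3,:3]@v; c=R@MT[:3,3]+s['ee_pos']; return c+v*(z-c[2])/v[2]
def wproj(X,s):
    p=(np.atleast_2d(X)-s['ee_pos'])@s['tool_rot']; p=(p-MT[:3,3])@MT[:3,:3]
    h=np.hypot(p[:,0],p[:,1]); th=np.arctan2(h,p[:,2]); return p[:,:2]/h[:,None]*(th*F)[:,None]+[M['cx'],M['cy']]
def pod(p,v):  # local -> world (m)
    x,y,a=v; c,s=np.cos(a),np.sin(a); p=np.atleast_2d(p); return np.c_[x+c*p[:,0]-s*p[:,1],y+s*p[:,0]+c*p[:,1],p[:,2]]
def inv(P,v):
    x,y,a=v; c,s=np.cos(a),np.sin(a); d=np.asarray(P)[:2]-[x,y]; return np.r_[c*d[0]+s*d[1],-s*d[0]+c*d[1],P[2]]
E
python3 - <<'E'
from wr import *
s=observe(); V=(.600,-.0936,.3290)
im=cv2.imread('pics/w2.png'); z=cv2.resize(im[0:230,180:450],None,fx=2.9,fy=2.6,interpolation=cv2.INTER_CUBIC)
r=.0725
H=[[sx*.017,-.022-r+sy*.006,h] for h in (.112,.084) for sx,sy in ((1,1),(1,-1),(-1,-1),(-1,1))]
H+=[[sx*.055,-.035-r,.084] for sx in (1,-1)]+[[0,.035-r,.111]]+[[sx*.085,-.150,.084] for sx in (1,-1)]
for u in wproj(pod(H,V),s): cv2.circle(z,tuple(((u-[180,0])*[2.9,2.6]).astype(int)),3,(0,255,255),1); 
cv2.imwrite('pics/w2z.png',cv2.convertScaleAbs(z,alpha=1.4,beta=20))
E
```

```text
(no output)
```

View pics/w2z.png

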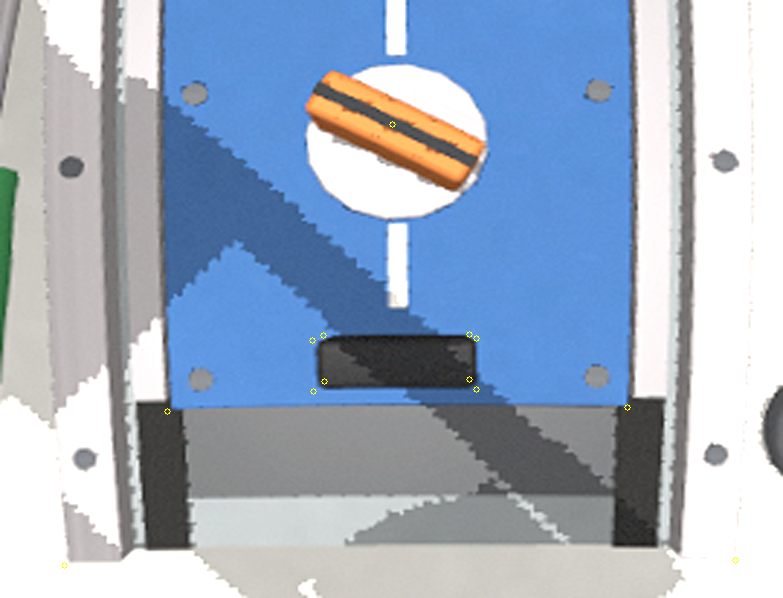

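Run:
```python
from wr import *
s=observe(); V=(.600,-.0936,.3290)
g=lambda a,b:np.array([a/2.9+180,b/2.6])
f=lambda a,b,z:inv(wback(g(a,b),z,s),V).round(4)
a,b=f(315,88,.111),f(475,160,.111); d=a-b; print(a,b,(a+b)/2,np.hypot(*d[:2]),np.arctan2(-d[0],d[1]))
a,b=f(396,50,.084),f(398,305,.084); d=a-b; print('index',a,b,np.arctan2(-d[0],d[1]))
print('handle',f(317,338,.112),f(476,338,.112),f(317,388,.112),f(476,388,.112))
print('panel edge',f(170,406,.084),f(629,404,.084),'strip',f(66,562,.084),f(736,560,.084))
h=pod([[0.0005,-.0938,.163]],V)[0]; d=(h-s['ee_pos'])@s['tool_rot']; print('target',h,'tool shift mm',d*1e3,'yaw',np.arctan2(s['tool_rot'][1,1],s['tool_rot'][0,1]))
```

```text
[-0.0159 -0.0282  0.111 ] [ 0.017  -0.0462  0.111 ] [ 0.00055 -0.0372   0.111  ] 0.0375021332726553 1.070172738390097
index [ 0.0006 -0.0121  0.084 ] [ 0.0005 -0.0807  0.084 ] -0.001457724914984339
handle [-0.0161 -0.0879  0.112 ] [ 0.017  -0.0883  0.112 ] [-0.0163 -0.0997  0.112 ] [ 0.017  -0.1001  0.112 ]
panel edge [-0.0544 -0.1061  0.084 ] [ 0.0554 -0.1066  0.084 ] strip [-0.0845 -0.149   0.084 ] [ 0.085  -0.1498  0.084 ]
target [ 0.63077967 -0.18220757  0.163     ] tool shift mm [105.90460496  -2.34667545 -65.77969594] yaw 0.32190791693560633
```

>>> arm_command(
  rows=[60, 0, -1, -33, -0.006, 60, 0, -1.5, -33, 0, 60, 40, 0, 0, 0, 60, 40, 0, 0, 0, 60, 22, 0, 0, 0, 60, 4, 0, 0, 0, 60, 0, 0, 0, 0],
)

```text
time: 4.62
ee_pos: [0.6303, -0.184, 0.1636]
tool_rot: [[0.001, 0.944, 0.33], [-0.0, 0.33, -0.944], [-1.0, 0.001, 0.0]]
contact_force: [0.6, 0.6, 0.8]
finger_gap: 0.06
```

Run:
```python
from wr import *
s=observe(); V=(.600,-.0936,.3290); print(inv(s['ee_pos'],V),s['contact_force'])
save('w3',read_camera('wrist'))
```

```text
[-0.00050636 -0.095354    0.16360223] [0.58056761 0.56223136 0.81843137]
```

View pics/w3.png

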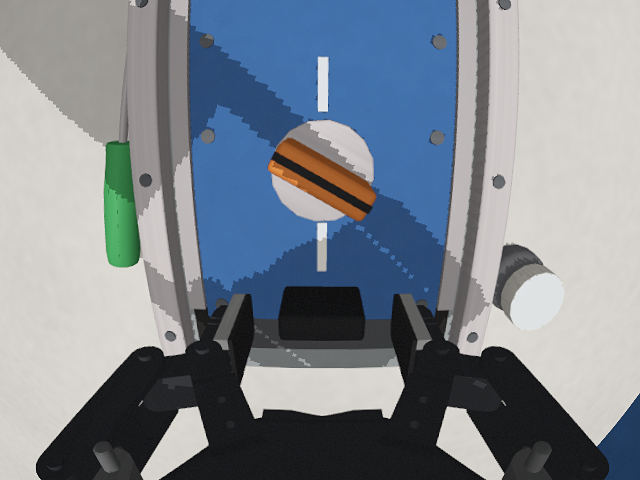

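>>> arm_command(
  rows=[25, 0, 0, 0, 0, 25, 0, 0, 0, 0, 25, 0, 0, 0, 0, 25, 0, 0, 0, 0, 25, 0, 0, 0, 0, 25, 0, 0, 0, 0],
  force=40,
)

```text
time: 5.42
ee_pos: [0.6304, -0.1851, 0.1635]
tool_rot: [[0.002, 0.945, 0.328], [-0.001, 0.328, -0.945], [-1.0, 0.001, 0.001]]
contact_force: [-0.0, -1.4, 4.8]
finger_gap: 0.0329
```

>>> arm_command(
  rows=[25, 0, 0, -10, 0, 25, 0, 0, -15, 0, 25, 0, 0, -15, 0, 25, 0, 0, -15, 0, 25, 0, 0, -10, 0, 25, 0, 0, -4, 0, 25, 0, 0, -2, 0, 25, 0, 0, -1, 0, 25, 0, 0, 0, 0, 25, 0, 0, 0, 0],
)

```text
time: 6.68
ee_pos: [0.6068, -0.1165, 0.1633]
tool_rot: [[0.002, 0.945, 0.328], [-0.001, 0.328, -0.945], [-1.0, 0.002, 0.001]]
contact_force: [3.3, -4.4, 5.0]
finger_gap: 0.0331
```

Run:
```python
from wr import *
s=observe(); V=(.600,-.0936,.3290); print(s['time'],inv(s['ee_pos'],V),s['contact_force'],s['contact_force']@s['tool_rot'])
save('w4',read_camera('wrist')); save('s4',read_camera('scene'))
```

```text
6.675 [-0.00098566 -0.02388595  0.16333404] [ 3.29554004 -4.38509036  5.04947544] [-5.03961616  1.68246468  5.23052439]
```

View pics/w4.png

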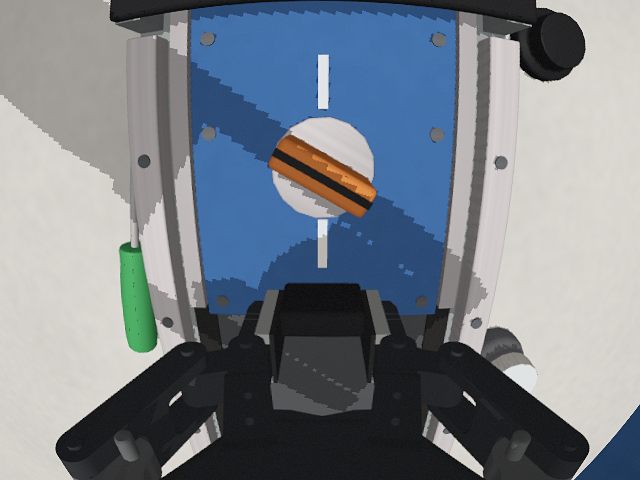

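>>> arm_command(
  rows=[25, 0, 0, -2, 0, 25, 0, 0, -1, 0, 25, 0, 0, -1, 0, 25, 0, 0, 0, 0],
)

```text
time: 7.28
ee_pos: [0.6066, -0.116, 0.1643]
tool_rot: [[0.005, 0.945, 0.328], [-0.007, 0.328, -0.945], [-1.0, 0.003, 0.009]]
contact_force: [4.8, -12.3, 4.4]
finger_gap: 0.0331
```

Run:
```python
from wr import *
s=observe(); V=(.600,-.0936,.3290); print(s['time'],inv(s['ee_pos'],V),s['contact_force']@s['tool_rot'])
save('w5',read_camera('wrist'))
i=np.array([[0,.019,.084],[.055,.1,.094],[0,.035,.111]])
print(wproj(pod(i,V),s))
```

```text
7.275 [-0.00098903 -0.02329266  0.16428521] [-4.28809793  0.47985892 13.27294479]
[[322.68307841 206.80508478]
 [466.85108786  14.31657767]
 [323.31228159 181.15758677]]
```

>>> arm_command(
  rows=[60, 0, 0, 0, 0, 60, 0, 0, 0, 0, 60, 0, 0, 0, 0, 60, 0, 0, 0, 0, 60, -20, 0, 0, 0, 60, -40, 0, 0, 0, 60, -20, 0, 0, 0, 60, 0, 0, 0, 0],
)

```text
time: 8.32
ee_pos: [0.6064, -0.1134, 0.2461]
tool_rot: [[0.006, 0.945, 0.328], [-0.002, 0.328, -0.945], [-1.0, 0.005, 0.004]]
contact_force: [-0.1, 0.5, -0.9]
finger_gap: 0.0599
```

Run:
```python
from wr import *
s=observe(); V=(.600,-.0936,.3290); print(s['time'],inv(s['ee_pos'],V),s['tool_rot'])
im=read_camera('wrist');save('w6',im); im=np.ascontiguousarray(im)
r=cut_out('wing','wrist'); 
for x in r[:2]: print(x['conf'],x['at'])
z=cv2.resize(im[50:350,180:480],None,fx=2,fy=2,interpolation=cv2.INTER_CUBIC)
for u in wproj(pod([[0.0005,.035,.111],[0.0005,.035,.084],[0,-.022,.112],[0.055,-.035,.084],[-.055,-.035,.084]],V),s): cv2.circle(z,tuple(((u-[180,50])*2).astype(int)),3,(255,255,0),1)
save('w6z',z)
```

```text
8.325 [-0.00036283 -0.02076696  0.24612356] [[ 0.00577595  0.94473799  0.32777548]
 [-0.0018613   0.32779053 -0.94474859]
 [-0.99998159  0.00484673  0.00365174]]
0.94 [317.9, 153.2]
```

View pics/w6z.png

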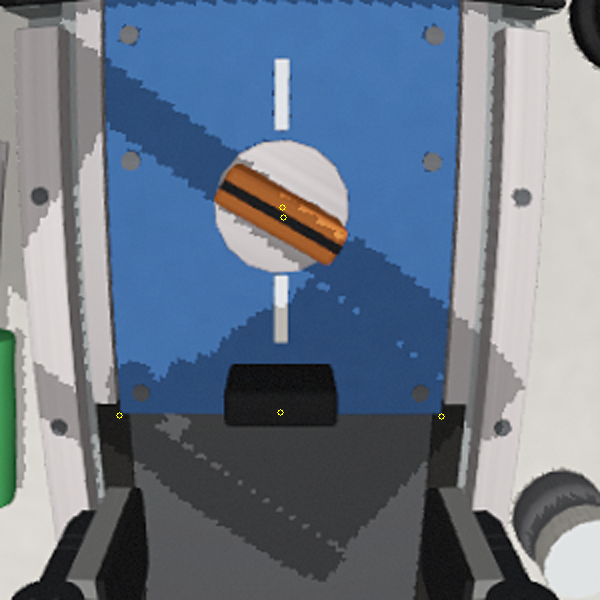

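Run:
```python
from wr import *
s=observe(); V=(.600,-.0936,.3290)
f=lambda a,b,z:inv(wback([a/2+180,b/2+50],z,s),V).round(4)
a,b=f(222,184,.111),f(343,253,.111); d=a-b; print(a,b,(a+b)/2,np.hypot(*d[:2]),np.arctan2(-d[0],d[1]))
a,b=f(282,60,.084),f(281,342,.084); d=a-b; print('index',a,b,np.arctan2(-d[0],d[1]))
a,b=f(225,425,.112),f(337,425,.112); print('handle',a,b)
t=pod([[0.0003,.0355,.2]],V)[0]; print('shift',(t-s['ee_pos'])@s['tool_rot']*1e3)
```

```text
[-0.0183  0.0465  0.111 ] [0.0146 0.0276 0.111 ] [-0.00185  0.03705  0.111  ] 0.03794232465202942 1.049361887023153
index [-0.0024  0.0825  0.084 ] [-0.0023 -0.0059  0.084 ] 0.0011312212369300146
handle [-0.0185 -0.0229  0.112 ] [ 0.0142 -0.0227  0.112 ]
shift [ 42.37098753   2.52287156 -55.03093031]
```

Run:
```python
from wr import *
s=observe(); V=(.600,-.0936,.3290)
print(s['time'],s['ee_pos'],s['tool_rot'].round(4),s['joint_velocities'].round(3),inv(s['ee_pos'],V))
im=read_camera('wrist'); s2=observe(); print(s2['ee_pos'],s2['tool_rot'].round(4))
save('w7',im); z=cv2.resize(im[50:350,180:480],None,fx=2,fy=2,interpolation=cv2.INTER_CUBIC); save('w7z',z)
```

```text
8.425 [ 0.60450852 -0.11274035  0.24233669] [[-9.000e-04  9.447e-01  3.278e-01]
 [ 4.000e-04  3.278e-01 -9.447e-01]
 [-1.000e+00 -8.000e-04 -7.000e-04]] [-0.001  0.023  0.024  0.     0.     0.   ] [-0.00191748 -0.01957047  0.24233669]
[ 0.60405924 -0.1126478   0.2413956 ] [[-2.600e-03  9.447e-01  3.278e-01]
 [ 9.000e-04  3.278e-01 -9.447e-01]
 [-1.000e+00 -2.200e-03 -1.700e-03]]
```

View pics/w7z.png

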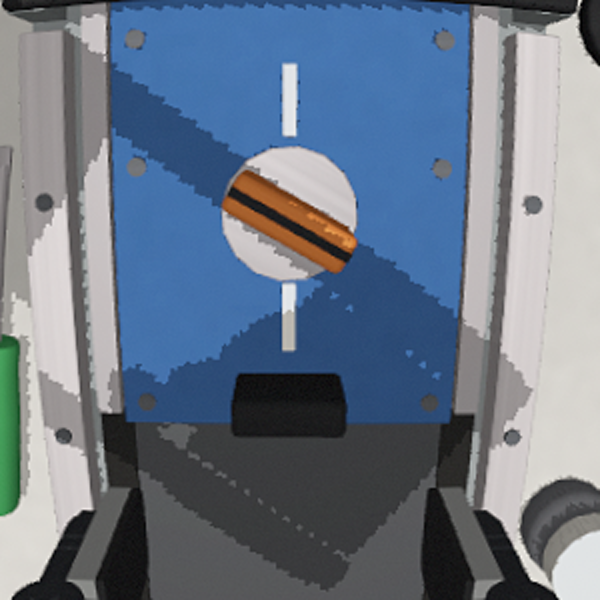

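>>> arm_command(
  rows=[60, 0, 1, -20, 0, 60, 0, 1, -35, 0, 40, 0, 0, 0, -0.15, 40, 0, 0, 0, -0.18, 40, 0, 0, 0, -0.18, 40, 0, 0, 0, -0.18, 40, 0, 0, 0, -0.18, 40, 0, 0, 0, -0.17, 40, 0, 0, 0, 0, 40, 0, 0, 0, 0, 40, 0, 0, 0, 0],
)

```text
time: 9.85
ee_pos: [0.5886, -0.06, 0.2426]
tool_rot: [[-0.001, 0.197, 0.98], [0.0, 0.98, -0.197], [-1.0, 0.0, -0.001]]
contact_force: [-1.1, 0.0, -0.4]
finger_gap: 0.0398
```

Run:
```python
from wr import *
s=observe(); V=(.600,-.0936,.3290)
print(s['time'],s['ee_pos'],s['tool_rot'].round(4),s['joint_velocities'].round(3),inv(s['ee_pos'],V))
t=pod([[0.0005,.0355,.165]],V)[0]; print('shift',(t-s['ee_pos'])@s['tool_rot']*1e3,'yaw rel',np.arctan2(s['tool_rot'][1,1],s['tool_rot'][0,1])-V[2])
save('w8',read_camera('wrist'))
```

```text
9.85 [ 0.5886209  -0.05998045  0.24260563] [[-5.000e-04  1.966e-01  9.805e-01]
 [ 2.000e-04  9.805e-01 -1.966e-01]
 [-1.000e+00  1.000e-04 -6.000e-04]] [-0.002  0.    -0.004 -0.001  0.    -0.007] [9.35733075e-05 3.54929494e-02 2.42605632e-01]
shift [77.60545224  0.20143468  0.39050636] yaw rel 1.043890605555091
```

View pics/w8.png

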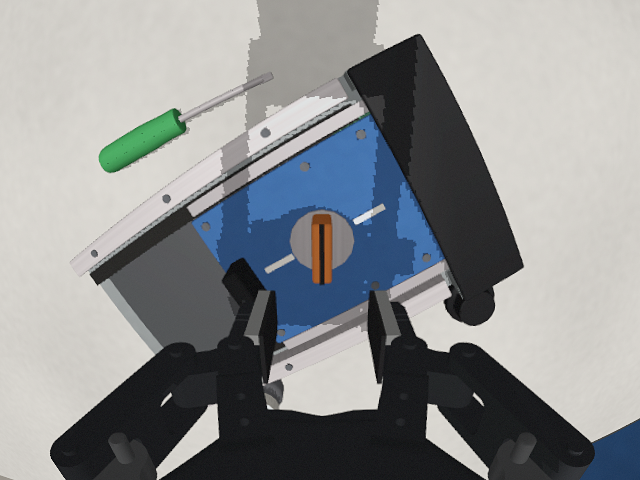

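>>> arm_command(
  rows=[38, 20, 0, 0, 0, 38, 35, 0, 0, 0, 38, 18, 0, 0, 0, 38, 4, 0, 0, 0, 38, 0, 0, 0, 0, 8, 0, 0, 0, 0, 8, 0, 0, 0, 0, 8, 0, 0, 0, 0, 8, 0, 0, 0, 0, 8, 0, 0, 0, 0, 8, 0, 0, 0, 0],
  force=50,
)

```text
time: 11.28
ee_pos: [0.5897, -0.0605, 0.1666]
tool_rot: [[0.002, 0.196, 0.981], [-0.0, 0.981, -0.196], [-1.0, 0.0, 0.003]]
contact_force: [2.4, -0.3, 4.5]
finger_gap: 0.0105
```

Run:
```python
from wr import *
s=observe(); V=(.600,-.0936,.3290)
print(s['time'],s['contact_force'],s['wrist_torque'],inv(s['ee_pos'],V),'yaw rel',np.arctan2(s['tool_rot'][1,1],s['tool_rot'][0,1])-V[2])
save('w9',read_camera('wrist'))
```

```text
11.275 [ 2.42098986 -0.3006326   4.52566809] [ 0.02362662 -0.35843445  0.03564967] [0.00094258 0.03469427 0.16658323] yaw rel 1.0449780968895481
```

View pics/w9.png

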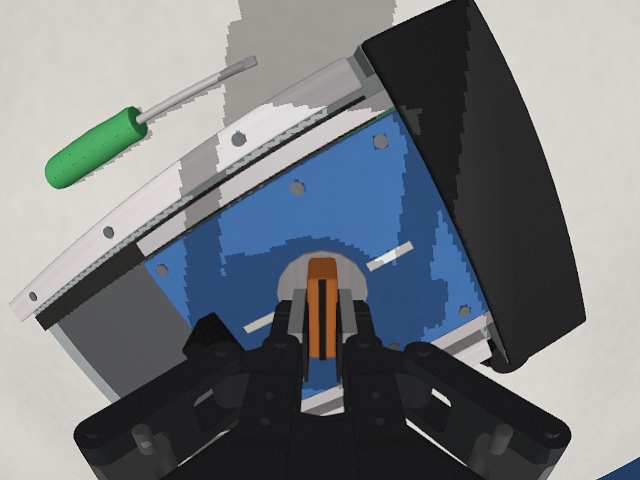

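>>> arm_command(
  rows=[8, 0, 0, 0, 0.05, 8, 0, 0, 0, 0.12, 8, 0, 0, 0, 0.15, 8, 0, 0, 0, 0.15, 8, 0, 0, 0, 0.15, 8, 0, 0, 0, 0.15, 8, 0, 0, 0, 0.15, 8, 0, 0, 0, 0.1, 8, 0, 0, 0, 0.025, 8, 0, 0, 0, 0, 8, 0, 0, 0, 0, 8, 0, 0, 0, 0],
)

```text
time: 12.82
ee_pos: [0.5884, -0.0619, 0.1659]
tool_rot: [[-0.001, 0.946, 0.324], [-0.003, 0.324, -0.946], [-1.0, -0.002, 0.003]]
contact_force: [-0.5, -4.6, 6.2]
finger_gap: 0.0106
```

Run:
```python
from wr import *
s=observe(); V=(.600,-.0936,.3290)
print(s['time'],s['contact_force'],s['wrist_torque'],inv(s['ee_pos'],V),'yaw rel',np.arctan2(s['tool_rot'][1,1],s['tool_rot'][0,1])-V[2])
save('w10',read_camera('wrist'));save('s10',read_camera('scene'))
```

```text
12.825 [-0.5472395  -4.58774     6.21033413] [-1.01233659  0.11455347 -0.05192405] [-0.00069997  0.03372391  0.16593814] yaw rel 0.0008842648334412284
```

View pics/w10.png

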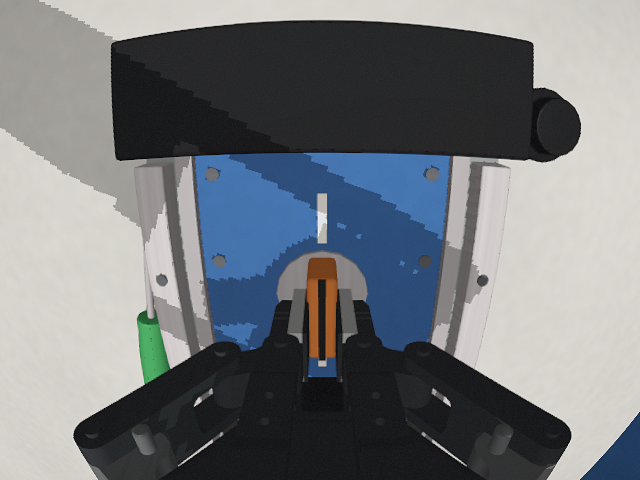

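>>> arm_command(
  rows=[8, 2, 0, 0, 0, 8, 2, 0, 0, 0, 8, 2, 0, 0, 0, 8, 2, 0, 0, 0, 8, 0, 0, 0, 0, 8, 0, 0, 0, 0],
)

```text
time: 13.68
ee_pos: [0.5885, -0.0619, 0.1593]
tool_rot: [[-0.001, 0.946, 0.324], [-0.003, 0.324, -0.946], [-1.0, -0.002, 0.003]]
contact_force: [-4.5, -5.0, 11.8]
finger_gap: 0.0104
```

Run:
```python
from wr import *
s=observe(); V=(.600,-.0936,.3290)
print(s['time'],s['contact_force'],s['wrist_torque'],inv(s['ee_pos'],V),'yaw rel',np.arctan2(s['tool_rot'][1,1],s['tool_rot'][0,1])-V[2])
```

```text
13.675 [-4.53020005 -4.98332162 11.76541407] [-0.90938077  0.6658779  -0.13348738] [-0.00064357  0.03369425  0.15934041] yaw rel 0.001113489976808435
```

>>> arm_command(
  rows=[8, 2, 0, 0, 0, 8, 2, 0, 0, 0, 8, 1, 0, 0, 0, 8, 0, 0, 0, 0, 8, 0, 0, 0, 0],
)

```text
time: 14.3
ee_pos: [0.5888, -0.0619, 0.159]
tool_rot: [[-0.001, 0.946, 0.325], [-0.004, 0.325, -0.946], [-1.0, -0.002, 0.003]]
contact_force: [-14.3, -3.1, 34.1]
finger_gap: 0.0106
```

Run:
```python
from wr import *
s=observe(); V=(.600,-.0936,.3290)
print(s['time'],s['contact_force'],s['wrist_torque'],inv(s['ee_pos'],V),'yaw rel',np.arctan2(s['tool_rot'][1,1],s['tool_rot'][0,1])-V[2])
save('w11',read_camera('wrist'));save('s11',read_camera('scene'))
a=cv2.imread('pics/s11.png'); cv2.imwrite('pics/s11z.png',cv2.convertScaleAbs(cv2.resize(a[160:390,40:340],None,fx=2.6,fy=2.6,interpolation=cv2.INTER_CUBIC),alpha=1.6,beta=20))
```

```text
14.3 [-14.34863305  -3.1199765   34.13881529] [-0.49216105  2.43961687 -0.0533087 ] [-0.00038714  0.03359845  0.15899391] yaw rel 0.0016477346214689437
```

View pics/s11z.png

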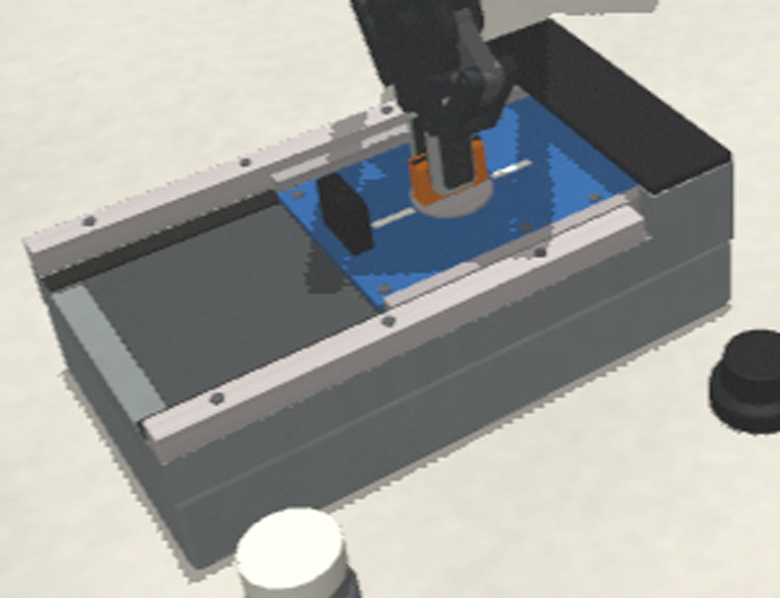

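View pics/w11.png

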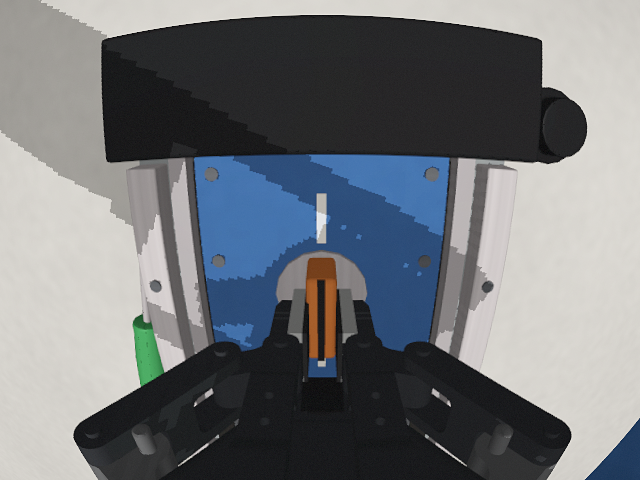

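Run:
```python
from wr import *; from fit import proj
V=(.600,-.0936,.3290)
for h in (.076,.084):
  print(h,((proj('scene',pod([[.055,-.035,h],[-.055,-.035,h],[0.,.0985,h]],V))-[40,160])*2.6).round(0).tolist())
s=observe();print(s['time'],s['contact_force'],s['joint_velocities'].round(3),s['ee_pos'])
```

```text
0.076 [[377.0, 305.0], [276.0, 193.0], [558.0, 150.0]]
0.084 [[374.0, 292.0], [273.0, 180.0], [557.0, 138.0]]
14.4 [-13.53585279  -3.65202801  33.83284334] [-0.001  0.     0.     0.     0.001 -0.   ] [ 0.58877295 -0.06193538  0.15898105]
```

The panel corners I measured, (381,310) and (277,190), fit the flush height of 76 mm and not the raised height of 84 mm. The arm is at rest and pressing, so I'm handing in.

Run:
```python
from station import *
print(job_done())
s=observe();print(s['time'],s['contact_force'],s['ee_pos'])
```

```text
the job is handed in; nothing more can be done
None
the job is handed in; nothing more can be done
```

I slid the panel home by its handle, turned the fastener until its slot lined up, pressed the panel flush, and handed in at about 14.4 s with the fingers still holding it down. The hand-in gave no verdict.

- **Sliding home:** I gripped the handle and slid the panel about 72 mm to its hard stop. The force rose to 13 N with no further travel, and the fastener was still turned out by about 1.05 rad.
- **Fastener:** I gripped the wing and turned it clockwise. The jaws ended within about 0.002 rad of the pod's axis, and the wrist picture shows the slot in line with the white index line.
- **Pressing flush:** I pushed down through the gripped wing until it stopped. The tool travelled 7.6 mm in all, and the last 5 mm commanded moved it only 0.35 mm. The arm was at rest, pressing with about 34 N.
- **Flush check:** One panel corner in the scene picture sits within about 1 mm of the height predicted for flush. The other is 1–2 mm off, and neither fits the raised height.
- **Bystanders:** I did not touch the screwdriver, jar or plug. They appear unmoved in the pictures, but I did not measure their positions again.

One check disagreed: a wrist picture taken just after I released the handle put everything about 2 mm off. The arm was still settling then, so I measured again once it was still and used that.

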